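# Hold a near-field probe over a module of an opened control unit

### The job

Take the loop probe (the one with the flat handle) out of the rack, lift it over the things standing in between, and hold it upright over the finned heat sink in the opened control unit for a near-field reading: the loop centred over the fins, in line with them, with a gap of about 10 mm. Touch neither the heat sink nor the control unit with the probe, leave the other probe in the rack and do not disturb the bottle, pot and spool. Finish there, still holding the probe steady in the air.

Things in the scene. Friction and masses are not known exactly. Their poses are not given: they have to be found in the camera images.
- loop_probe: black probe hanging upright in a rack hole, 142 mm long, about 60 g. Origin: lowest point of the loop; z up the probe. Ring 20 mm across, 4 mm thick, in the y-z plane (z 0-20 mm); 6 mm stem; 20 mm sleeve (62-80) in hole; 30 mm collar (80-84) on the rack; flat handle 12 mm (x) by 34 mm (y) at z 84-134 mm: grip it across its 12 mm at 105-120 mm. Small plug on top. Lifts straight out.
- stub_probe: the other black probe, in the other hole: same frame, sleeve and collar, but a straight 6 mm pin with a round end instead of the ring and a round handle 16 mm in diameter (84 to 134 mm). Stays where it is.
- probe_rack: fixed grey plastic rack 44 mm (x) by 116 mm (y) by 105 mm high, open at the front and back. Origin: centre of its underside. Two round holes of 23 mm in the 10 mm thick top plate, at y = -32 mm and y = +32 mm; the top of the plate is 105 mm above the origin. Hung probes have their origins 25 mm above the desk.
- control_unit: fixed opened control unit: a cast tray with a circuit board, 193 by 218 by 36 mm, standing on the desk behind the rack. Origin: centre of its underside. Board at about z = 18 mm, inner space x from -79 to 79 mm, y from -97 to 68 mm, tray walls 26 mm high, black connector block on its +y side.
- heat_sink: small power module with a finned aluminium heat sink, fixed on the board of the control unit, 30 mm (x) by 44 mm (y) by 19 mm high; its five straight fins run along its y axis (fins 25 mm by 40 mm over all) and stand well above the board. Origin: centre of its underside. The only thing on the board with fins.
- fin_top (a point): the centre of the heat sink's upper face (the level of the fins' upper edges); axes as the heat sink's, z up.
- solvent_dropper: upright dropper bottle, 33 mm across and 102 mm high, loose, standing between rack and control unit. Origin: centre of its underside. Leave it alone.
- flux_pot: round pot with a black cap, 47 mm across and 41 mm high, loose, between rack and control unit. Origin: centre of its underside. Leave it alone.
- solder_spool: blue spool of solder, 52 mm across and 28 mm high, loose, lying between rack and control unit. Origin on its underside, 23 mm in -y from the spool's centre. Leave it alone.
- desk_lamp: the fixed desk lamp to the right of the work. Origin on the desk under it; its head stands 332 to 357 mm above the desk and reaches from x = -110 mm to 25 mm and y = -57 mm to 35 mm of the origin; the neck stands at about x = 90 mm, the base is 140 mm wide and 31 mm high. Do not run into it.
Mind the look-alikes: they are no part of the job. What is shaped like the loop_probe but orange is not meant.

How it is judged:
By the outcome, as a careful person would: the job done as asked, in the order asked, and still so for the second after the job is handed in, while the arm keeps its last pose, push and grip.
It also fails if it takes over 34 s, if anything falls off the work surface, if the arm or the gripper's body presses on something with over 40 N, if the wrist force passes 120 N, or if a joint passes its speed limit or range.

### The arm

A 6-joint arm with a two-finger parallel gripper is mounted at the origin on a cart in front of the work surface, level with it; the furniture and walls round the work are solid. World frame = base frame: x ahead of the robot, y to its left, z up, the work surface at z = 0. Lengths are in mm, angles in rad, forces in N, time in s.
With the tool pointing down it reaches from about 350 to 875 mm from the base axis. Payload 4.2 kg.
Tool frame: the origin (TCP) lies on the centre line of the jaws, within the pads' length; the fingertips stand 14 mm ahead of it and the grasp point (between the pads) lies 5 mm behind it; z points along the fingers, y is the line along which they close (so a half turn about z gives the same grasp; the last joint's range is limited). The gripper opens to 87 mm and grips with 3 to 60 N. Pads are 19 mm wide; open, the fingers measure 117 mm over their backs; the gripper's body (75 mm by 190 mm) begins 51 mm behind the grasp point.
Start: joints at [1.531, 0.385, 0.008, 0, -1.194, -0.259], TCP at [183.951, 597.295, 236.55] pointing down, gripper open.
Joint ranges: [-3.14, 3.14], [-1.21, 2.06], [-1.07, 1.41], [-3.16, 2.05], [-2.99, -0.16], [-3.1, 3.1]. Speed limits (rad/s): [2.79, 2.79, 3.14, 3.14, 3.14, 3.14].

### API

Orientations are given as a unit quaternion [x, y, z, w].
In Python, from station import arm, eyes gives the robot as it stands.
- The arm moves only by the tool jog_arm, never from a script. Its arguments are lists of equal length, an entry for each row: "travel": the shift along the tool's x, y, z in mm, a list of three; "spin": the turn about the tool's z in rad. In form: {"travel": [[tx, ty, tz], ...], "spin": [spin, ...]}. A call has 1 to 12 rows; each row shifts and turns the commanded pose from where the row before left it, along the tool's axes as they then stand; what a row does not reach is not made up. A row lasts 1/10 s, in which the tool goes at most 50 mm and 8.59 degrees, less where a joint would pass 70% of its speed; a pose out of reach is approached as far as the arm can. A call is refused whole if a number of a shift passes 50 or a number of a turn 0.15, either way. A call with a gripper value outside its range is refused whole. "grip" is the gripper command: -1 is shut, 1 is fully open, values between are in proportion, set as the call begins (left out, the last holds). The fingers move at their own pace and stop on an object; "grip_force" is the grip in N (left out, the last holds). Time passes only in rows, so rows that do not move let the fingers close. It gives the time, the measured TCP pose, the force, the opening and the grip force at its end, in the units of the state.
- arm.get_state(): the state, without advancing time (a new reading comes with each control period).
- eyes.snapshot(name): name is "scene" or "side" or "wrist"; returns a dict with "image" (400x640x3 uint8, red, green, blue), "z_map" (400x640 float32, mm along the optical axis (not along the pixel's ray), 0 where there is no reading), "intrinsics" (3x3 intrinsics, pixels), "xyz" and "orientation" of the camera in the world. Camera axes: x right, y down, z forward; pixel columns grow to the right and rows downward; lengths in mm; the calibration is good to about 2 mm. A picture is of the moment at which its call begins.
- arm.sign_off(): hands the job in; it is judged then, once.
The state is a dict: "clock": time; "joints": joint angles; "joint_vel": joint speeds; "joint_torque": joint torques, N m; "ee_pos": TCP position; "ee_rot": TCP orientation; "contact_force": force on the tool from outside, world axes, zero at the start; "wrist_torque": the same for the moment, N m; "gripper_width": finger opening in mm; "gripper_force": force on a finger pad.
Only numpy, scipy, OpenCV 4.12 (cv2) and the standard library are available. Lean on these libraries where they do the work, as an engineer would, in place of code of your own. Each camera call takes 0.05 s, during which the arm holds its last target. There are 200 camera calls.

## Working session

There is one attempt and no reset: what is moved stays moved. The work goes in short steps, Python scripts to look and compute and a tool call to move; the robot and the scene stay as the last step left them, time stands still between calls to the robot, and variables do not carry over. Pictures are saved under pics/ and viewed, at most 10 in all, crops included, and the job is handed in when it is done.

Besides the shell and the picture viewer there is one more tool, called after ">>>" by a JSON object that holds its "name" and its "arguments", one argument or row to a line. jog_arm: Moves the arm, as the interface text tells. Its arguments: {"type":"object","properties":{"travel":{"type":"array","items":{"type":"array","items":{"type":"number"}}},"spin":{"type":"array","items":{"type":"number"}},"grip":{"type":"number"},"grip_force":{"type":"number"}},"required":["travel","spin"]}

```bash
mkdir -p pics
cat > h.py <<'E'
import numpy as np,cv2
from scipy.spatial.transform import Rotation as R
from station import arm,eyes
def snap(n):
    s=eyes.snapshot(n); s['R']=R.from_quat(s['orientation']).as_matrix(); return s
def cloud(s):
    z=s['z_map'].astype(float);v,u=np.mgrid[:z.shape[0],:z.shape[1]]
    d=np.stack([u,v,np.ones_like(z)],-1)@np.linalg.inv(s['intrinsics']).T
    p=(d*z[...,None])@s['R'].T+np.array(s['xyz']); p[z==0]=np.nan; return p
def plane(s,uv,h):
    d=s['R']@np.linalg.inv(s['intrinsics'])@np.array([uv[0],uv[1],1.]);o=np.array(s['xyz']);return o+d*(h-o[2])/d[2]
def save(s,f,crop=None,k=1):
    im=s['image'][...,::-1]
    if crop: im=im[crop[1]:crop[3],crop[0]:crop[2]]
    cv2.imwrite('pics/'+f,cv2.resize(im,None,fx=k,fy=k,interpolation=cv2.INTER_CUBIC))
E
python3 - <<'E'
from h import *
print(arm.get_state())
import pickle
for n in ['scene','side','wrist']:
    s=snap(n);save(s,n+'0.png');print(n,s['xyz'],R.from_quat(s['orientation']).as_matrix().round(3).tolist(),s['intrinsics'].tolist())
    pickle.dump(s,open(n+'0.pkl','wb'))
a=[cv2.imread(f'pics/{n}0.png') for n in ['scene','side','wrist']]
E
```

```text
{'clock': 0.0, 'joints': array([ 1.53056691e+00,  3.85538414e-01,  6.61041416e-03, -5.19019898e-04,
       -1.19397585e+00, -2.58572024e-01]), 'joint_vel': array([ 0.00041185,  0.00056502, -0.00083408, -0.00187741,  0.00030711,
        0.00030765]), 'joint_torque': array([-1.81046080e-04, -3.90670323e+01,  1.87407178e+01,  4.21989709e+00,
        1.09584627e-02, -1.94167155e-04]), 'ee_pos': array([183.80825269, 596.75673966, 235.46150999]), 'ee_rot': array([ 9.88845622e-01, -1.48940145e-01, -1.24953888e-04,  1.07376657e-03]), 'contact_force': array([ 0.07952884, -0.43945587,  0.49237474]), 'wrist_torque': array([-0.0107572 , -0.0199462 ,  0.02553308]), 'gripper_force': 0.0, 'gripper_width': 87.27923987035531}
scene [724.68362256 893.28848912 585.90775353] [[-0.936, 0.222, -0.275], [0.353, 0.561, -0.749], [-0.012, -0.798, -0.603]] [[439.59321099049214, 0.0, 329.6126717395048], [0.0, 439.59321099049214, 201.47584959001347], [0.0, 0.0, 1.0]]
side [ 233.33365117 -432.6015805   504.7571274 ] [[0.933, -0.188, 0.308], [-0.36, -0.514, 0.779], [0.012, -0.837, -0.547]] [[416.09218469749, 0.0, 320.845602121265], [0.0, 416.09218469749, 199.16646233029195], [0.0, 0.0, 1.0]]
wrist [258.32256038 573.6283104  384.51793849] [[-0.294, -0.915, -0.275], [-0.956, 0.282, 0.081], [0.003, 0.287, -0.958]] [[292.07499898123746, 0.0, 323.0831454620305], [0.0, 292.07499898123746, 200.03305218480784], [0.0, 0.0, 1.0]]
```

View pics/scene0.png

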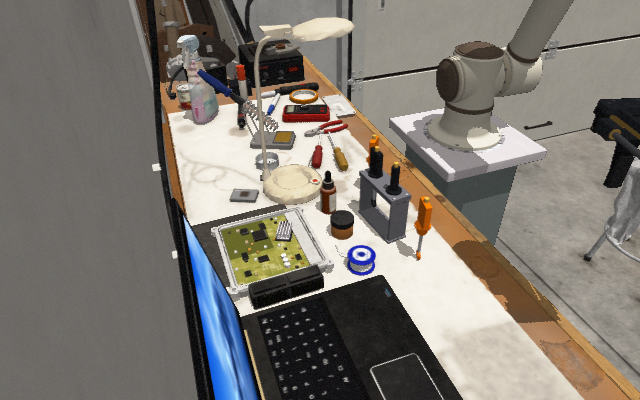

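View pics/side0.png

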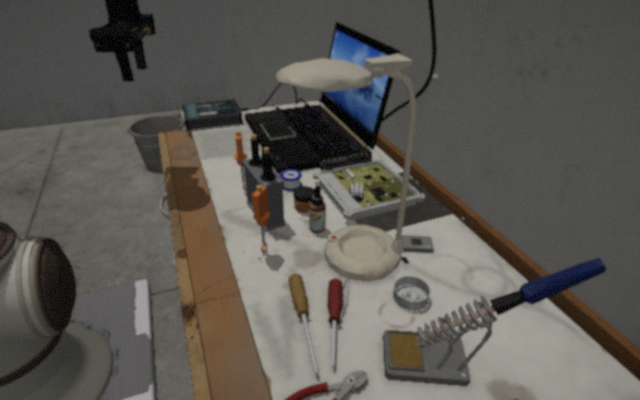

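The scene view shows the rack at about (385,205) with black probes at (376,162) and (395,178). Orange look-alikes stand at (424,215) and (373,150), the heat sink is at (285,230), and the bottle, pot and spool are at (328,195), (342,224) and (361,260). I'll zoom in and measure.

Run:
```python
from h import *
import pickle
s=pickle.load(open('scene0.pkl','rb'));t=pickle.load(open('side0.pkl','rb'))
a=cv2.resize(s['image'][130:280,210:440][...,::-1],None,fx=3.4,fy=3.4,interpolation=cv2.INTER_CUBIC)[:300*2]
cv2.imwrite('pics/z1.png',a[:,:800])
b=cv2.resize(t['image'][120:280,220:430][...,::-1],None,fx=3.7,fy=3.7,interpolation=cv2.INTER_CUBIC)
cv2.imwrite('pics/z2.png',b[:600,:800])
for n,q in (('sc',s),('sd',t)):
    p=cloud(q)
    # rack top plate
    m=(abs(p[...,2]-105)<4)&(p[...,0]>250)&(p[...,0]<600)&(abs(p[...,1])<450)
    k,l,st,c=cv2.connectedComponentsWithStats(m.astype(np.uint8))
    for i in range(1,k):
        if st[i,4]>25: print(n,'h105',st[i],np.nanmedian(p[l==i],0).round(1),cv2.minAreaRect(p[l==i][:,:2].astype(np.float32)))
    # handles tops
    m=(p[...,2]>125)&(p[...,2]<175)&(p[...,0]>250)&(p[...,0]<700)&(abs(p[...,1])<450)
    k,l,st,c=cv2.connectedComponentsWithStats(m.astype(np.uint8))
    for i in range(1,k):
        if st[i,4]>15: print(n,'hi',st[i],np.nanmedian(p[l==i],0).round(1),np.nanmin(p[l==i],0).round(),np.nanmax(p[l==i],0).round(),np.median(q['image'][l==i],0))
    for uv in ([(285,230),(328,195),(342,224),(361,260)] if n=='sc' else [(357,190),(318,210),(303,198),(290,178),(253,160),(268,170)]): print(n,uv,p[uv[1],uv[0]].round(1))
```

```text
sc h105 [242 102   9   8  33] [ 559.7 -156.3  105.2] ((561.56884765625, -167.42019653320312), (35.65672302246094, 21.752918243408203), 84.54644775390625)
sc h105 [359 168  52  35 656] [392.9 285.9 104.5] ((387.0130615234375, 275.3575439453125), (47.083580017089844, 117.96588897705078), 7.488108158111572)
sc h105 [418 209  13  14  47] [371.7 403.2 105.2] ((371.8082275390625, 392.5553283691406), (11.804037094116211, 35.3402214050293), 6.851406097412109)
sc hi [183  59  23  22 250] [ 662.2 -341.5  150.7] [ 631. -366.  125.] [ 688. -311.  175.] [158.  139.  127.5]
sc hi [203  78  38  22 273] [ 612.3 -188.1  152. ] [ 571. -209.  125.] [ 651. -169.  175.] [30. 39. 75.]
sc hi [258 117   7  23 103] [570.1  57.  149.2] [564.  49. 125.] [574.  61. 174.] [149. 139. 124.]
sc hi [369 134  14  36 329] [392.3 245.7 141.4] [341. 147. 125.] [397. 263. 168.] [23. 21. 18.]
sc hi [390 162  10  23 170] [385.2 312.3 147.6] [375. 302. 125.] [391. 317. 167.] [20. 20. 21.]
sc hi [420 196  12  17 137] [369.3 395.4 132.8] [359. 375. 125.] [376. 409. 142.] [188. 108.  10.]
sc (285, 230) [582.4 250.6  25. ]
sc (
[... 969 characters left out ...]
[250 135   9  22 163] [380.6 300.2 146.3] [374. 296. 125.] [389. 311. 167.] [34. 33. 28.]
sd hi [261 148  12  25 222] [387.1 228.7 147.6] [383. 222. 126.] [396. 258. 167.] [14.5 14.5 15. ]
sd hi [399 177  10  27 164] [567.1  49.8 151. ] [563.  47. 125.] [574.  56. 175.] [90. 87. 77.]
sd hi [252 186  15  15 145] [351.4 152.3 132.8] [339. 141. 125.] [368. 172. 142.] [106.  66.  36.]
sd hi [ 497  270   90   36 1394] [ 604.2 -199.3  151.8] [ 567. -221.  125.] [ 641. -173.  175.] [24.  28.  50.5]
sd (357, 190) [591.7 259.5  23.7]
sd (318, 210) [466.3 170.8  57.8]
sd (303, 198) [462.4 247.   39.3]
sd (290, 178) [467.7 353.2  27.4]
sd (253, 160) [376.4 299.1 116.6]
sd (268, 170) [387.9 224.6 130.8]
```

View pics/z1.png

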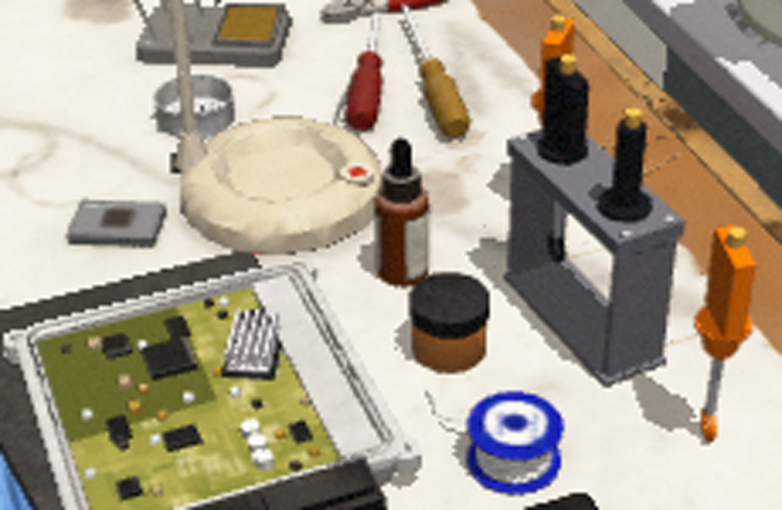

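View pics/z2.png

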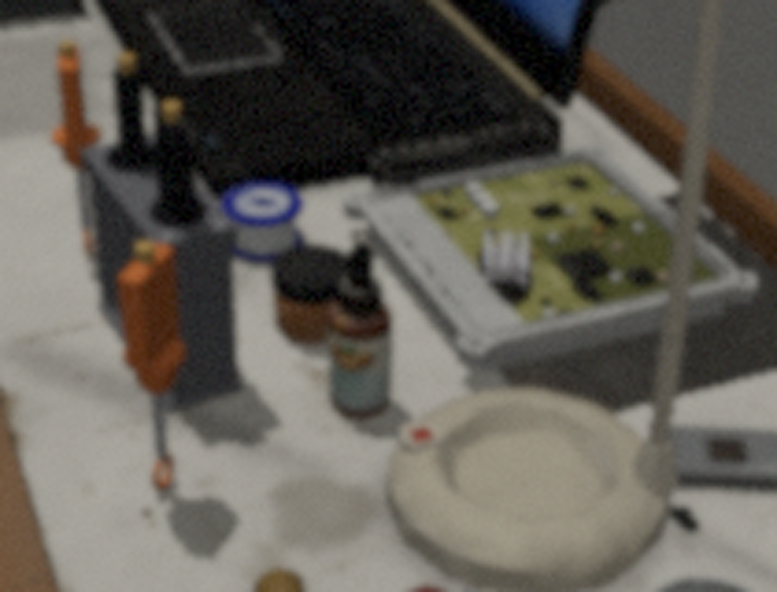

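Run:
```python
from h import *
import pickle
s=pickle.load(open('scene0.pkl','rb'));t=pickle.load(open('side0.pkl','rb'))
P={}
for n,q in (('sc',s),('sd',t)):
    p=cloud(q);c=q['image'].astype(int)
    f=lambda lo,hi:(p>np.array(lo)).all(-1)&(p<np.array(hi)).all(-1)
    lamp=p[f([380,-150,322],[700,400,365])]; print(n,'lamp',len(lamp),lamp.min(0).round(),lamp.max(0).round()) if len(lamp) else 0
    for nm,lo,hi in (('loop',[360,210,112],[420,275,157]),('stub',[350,280,112],[420,330,157])):
        h=p[f(lo,hi)];P.setdefault(nm,[]).append(h)
        print(n,nm,len(h),cv2.minAreaRect(h[:,:2].astype(np.float32)),h.mean(0).round(1))
    m=f([540,200,28],[640,310,60]); h=p[m]
    print(n,'hs',len(h),np.percentile(h[:,2],[50,80,90,97]).round(1))
    m2=f([540,200,0],[640,310,60])&(p[...,2]>np.percentile(h[:,2],60));h=p[m2];print(cv2.minAreaRect(h[:,:2].astype(np.float32)),h.mean(0).round(1));P.setdefault('hs',[]).append(h)
    for nm,lo,hi in (('bottle',[440,160,60],[520,230,110]),('pot',[430,230,36],[520,310,46]),('spool',[430,320,24],[520,400,32])):
        h=p[f(lo,hi)]; print(n,nm,len(h),h.min(0).round(),h.max(0).round())
for k in P: print(k,cv2.minAreaRect(np.vstack(P[k])[:,:2].astype(np.float32)))
```

```text
sc lamp 1599 [381.  51. 322.] [558. 119. 362.]
sc loop 259 ((390.7322082519531, 244.7651824951172), (13.454981803894043, 36.909854888916016), 2.8127059936523438) [393.5 250.5 135. ]
sc stub 174 ((383.614013671875, 309.1638488769531), (15.26691722869873, 14.68256950378418), 78.57898712158203) [385.4 312.  135.3]
sc hs 167 [34.4 36.4 36.7 37.3]
((585.6182250976562, 254.83432006835938), (40.13138961791992, 23.73746681213379), 66.01132202148438) [585.8 253.8  36.4]
sc bottle 181 [458. 183.  60.] [485. 209. 100.]
sc pot 316 [449. 247.  36.] [495. 296.  44.]
sc spool 453 [448. 344.  24.] [499. 395.  31.]
sd lamp 3153 [380.  26. 322.] [559. 102. 362.]
sd loop 221 ((384.9806213378906, 238.3935546875), (12.408926963806152, 36.252071380615234), 23.569910049438477) [387.5 231.9 134.8]
sd stub 168 ((380.3416442871094, 301.194580078125), (10.558578491210938, 16.185930252075195), 67.59732818603516) [380.9 299.9 134.4]
sd hs 81 [35.7 36.9 37.2 37.6]
((584.1688232421875, 250.59368896484375), (36.683101654052734, 21.770362854003906), 64.7047348022461) [584.7 249.1  36.9]
sd bottle 209 [455. 174.  60.] [483. 198. 100.]
sd pot 235 [447. 244.  36.] [494. 290.  43.]
sd spool 209 [447. 340.  25.] [497. 392.  30.]
loop ((390.0206298828125, 242.56138610839844), (14.108887672424316, 41.72770690917969), 0.21618224680423737)
stub ((382.21917724609375, 306.2007751464844), (21.622068405151367, 15.979950904846191), 74.75643157958984)
hs ((585.0911254882812, 253.6499786376953), (42.72395706176758, 23.73746681213379), 66.01132202148438)
```

The flat-handled loop probe is the one at about (390,242), and the round stub is at about (382,306). Heat sink top is z≈37 at (585,252), with the fins at about 66° in world. I'll move to hover above the loop probe and look with the wrist camera.

>>> {"name": "jog_arm", "arguments": {
  "travel": [
    [15,14,-5],
    [31,29,0],
    [31,29,0],
    [31,29,0],
    [31,29,0],
    [31,29,0],
    [31,29,0],
    [31,29,0],
    [31,29,0],
    [30,26,0],
    [8,8,0],
    [0,0,0]
  ],
  "spin": [0,0,0,0,0,0,0,0,0,0,0,0],
  "grip": 1
}}

```text
clock: 1.35
ee_pos: [389.5, 239.1, 241.8]
ee_rot: [0.989, -0.15, 0.0, -0.0]
contact_force: [-0.6, 0.9, 0.4]
gripper_width: 87.3
gripper_force: 0.0
```

>>> {"name": "jog_arm", "arguments": {
  "travel": [
    [0,0,0],
    [0,0,0],
    [0,0,0],
    [0,0,0],
    [0,0,0],
    [0,0,0],
    [0,0,0],
    [0,0,0],
    [0,0,0],
    [0,0,0]
  ],
  "spin": [0.12,0.13,0.13,0.13,0.13,0.13,0.13,0.13,0.12,0]
}}

```text
clock: 2.35
ee_pos: [388.7, 241.8, 241.6]
ee_rot: [0.749, -0.662, -0.0, -0.0]
contact_force: [-1.0, -0.4, -0.0]
gripper_width: 87.0
gripper_force: 0.0
```

Run:
```python
from h import *
import pickle
st=arm.get_state();print(st['clock'],st['ee_pos'],R.from_quat(st['ee_rot']).as_matrix().round(3).tolist(),st['joints'].round(2),st['contact_force'])
s=snap('wrist');pickle.dump(s,open('w1.pkl','wb'));save(s,'w1.png');p=cloud(s)
for nm,lo,hi in (('loop',[360,195,112],[420,279,157]),('stub',[350,280,112],[420,335,157]),('looptop',[360,195,154],[420,279,161]),('rack',[340,180,102],[430,350,107.5])):
    m=(p>np.array(lo)).all(-1)&(p<np.array(hi)).all(-1);h=p[m]
    if len(h)>5: print(nm,len(h),cv2.minAreaRect(h[:,:2].astype(np.float32)),h.min(0).round(),h.max(0).round(),np.median(h[:,2]))
```

```text
2.35 [388.66046345 241.81864626 241.57454012] [[0.123, -0.992, -0.0], [-0.992, -0.123, 0.0], [-0.0, -0.0, -1.0]] [ 0.91  0.09 -0.37 -0.   -1.11 -0.79] [-1.02157384 -0.36449744 -0.04772552]
loop 151 ((393.2344970703125, 236.0853271484375), (28.238908767700195, 10.5090970993042), 66.33649444580078) [383. 224. 113.] [395. 251. 157.] 137.82978923446333
stub 316 ((378.9356689453125, 302.8487243652344), (11.620195388793945, 17.86240005493164), 77.20133209228516) [372. 297. 112.] [388. 310. 156.] 134.84104173941458
looptop 431 ((388.4434814453125, 241.28109741210938), (11.92916202545166, 33.941017150878906), 1.7531163692474365) [382. 224. 154.] [395. 258. 161.] 159.54771099070345
rack 2625 ((384.7105407714844, 271.07281494140625), (44.12525177001953, 111.50096893310547), 6.9256978034973145) [356. 213. 104.] [412. 329. 107.] 105.8142454271499
```

View pics/w1.png

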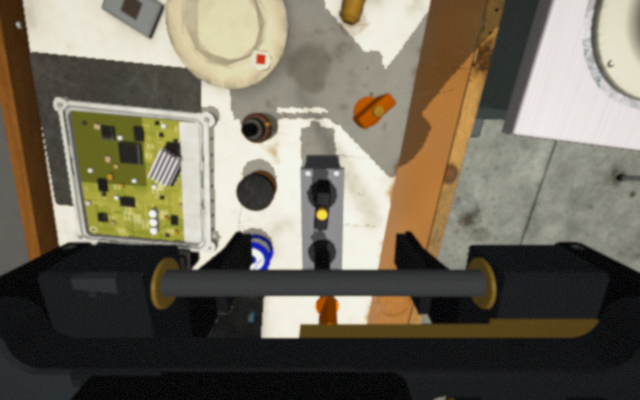

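Wrist view: loop-probe plug at (321,214), stub at (321,250), heat sink at (165,165). The handle top is a 12×34 rectangle centred at (388.4,241.3) with yaw 1.8°, so I'll spin by +0.09 and descend.

>>> {"name": "jog_arm", "arguments": {
  "travel": [
    [0,0,0],
    [0,0,20],
    [0,0,25],
    [0,0,25],
    [0,0,20],
    [0,0,12],
    [0,0,7],
    [0,0,0],
    [0,0,0]
  ],
  "spin": [0.09,0,0,0,0,0,0,0,0]
}}

```text
clock: 3.3
ee_pos: [389.5, 241.6, 133.1]
ee_rot: [0.719, -0.695, 0.0, -0.001]
contact_force: [1.1, 0.5, -0.1]
gripper_width: 87.5
gripper_force: 0.0
```

>>> {"name": "jog_arm", "arguments": {
  "travel": [
    [0,0,0],
    [0,0,0],
    [0,0,0],
    [0,0,0],
    [0,0,0],
    [0,0,0],
    [0,0,0],
    [0,0,0],
    [0,0,0],
    [0,0,0]
  ],
  "spin": [0,0,0,0,0,0,0,0,0,0],
  "grip": -1,
  "grip_force": 30
}}

```text
clock: 4.3
ee_pos: [389.2, 241.1, 132.5]
ee_rot: [0.718, -0.696, -0.0, 0.0]
contact_force: [-0.4, -0.4, 0.1]
gripper_width: 15.0
gripper_force: 0.0
```

Run:
```python
from h import *
import pickle
st=arm.get_state();print(st['clock'],st['ee_pos'],st['joints'].round(2),st['contact_force'],st['wrist_torque'],st['gripper_width'],st['gripper_force'])
for f in ('w1.pkl',):
    s=pickle.load(open(f,'rb'));p=cloud(s)
    m=(p>np.array([540,200,34.5])).all(-1)&(p<np.array([640,310,42])).all(-1);h=p[m]
    print('hs',len(h),cv2.minAreaRect(h[:,:2].astype(np.float32)),np.percentile(h[:,2],[20,50,80,95]).round(1))
```

```text
4.3 [389.17984011 241.085638   132.5317994 ] [ 0.91  0.21 -0.54 -0.   -0.82 -0.88] [-0.41302922 -0.43324592  0.05938943] [ 0.0619732  -0.03052351 -0.00693349] 15.030054287801674 0.0
hs 411 ((583.4974975585938, 252.05068969726562), (39.98726272583008, 24.710851669311523), 64.33082580566406) [36.1 37.3 38.1 38.8]
```

>>> {"name": "jog_arm", "arguments": {
  "travel": [
    [0,0,0],
    [0,0,0],
    [0,0,0],
    [0,0,0],
    [0,0,0],
    [0,0,0]
  ],
  "spin": [0,0,0,0,0,0]
}}

```text
clock: 4.9
ee_pos: [389.2, 241.1, 132.6]
ee_rot: [0.718, -0.696, 0.0, -0.0]
contact_force: [-0.7, 0.1, -0.9]
gripper_width: 12.0
gripper_force: 30.0
```

>>> {"name": "jog_arm", "arguments": {
  "travel": [
    [0,0,-4],
    [0,0,-8],
    [0,0,-12],
    [0,0,-14],
    [0,0,-15],
    [0,0,-15],
    [0,0,-15],
    [0,0,-15],
    [0,0,-15],
    [0,0,-7],
    [0,0,0]
  ],
  "spin": [0,0,0,0,0,0,0,0,0,0,0]
}}

```text
clock: 6.0
ee_pos: [389.5, 241.4, 253.8]
ee_rot: [0.718, -0.696, -0.0, -0.001]
contact_force: [0.0, 0.2, -1.2]
gripper_width: 11.9
gripper_force: 30.0
```

Run:
```python
from h import *
import pickle
st=arm.get_state();print(st['clock'],st['ee_pos'],st['joints'].round(2),st['contact_force'],st['wrist_torque'],st['gripper_width'],st['gripper_force'])
o=[]
for n,c in (('scene',(230,60,430,260)),('side',(180,60,380,260))):
    s=snap(n);pickle.dump(s,open(n+'2.pkl','wb'));o.append(cv2.resize(s['image'][c[1]:c[3],c[0]:c[2]][...,::-1],(400,400),interpolation=cv2.INTER_CUBIC))
cv2.imwrite('pics/z3.png',np.hstack(o))
```

```text
6.0 [389.48050662 241.42605276 253.75335625] [ 0.91  0.08 -0.35  0.   -1.13 -0.88] [ 0.02680539  0.16109842 -1.23121565] [0.0784331  0.01126842 0.01957468] 11.877504340457927 29.999926364980638
```

View pics/z3.png

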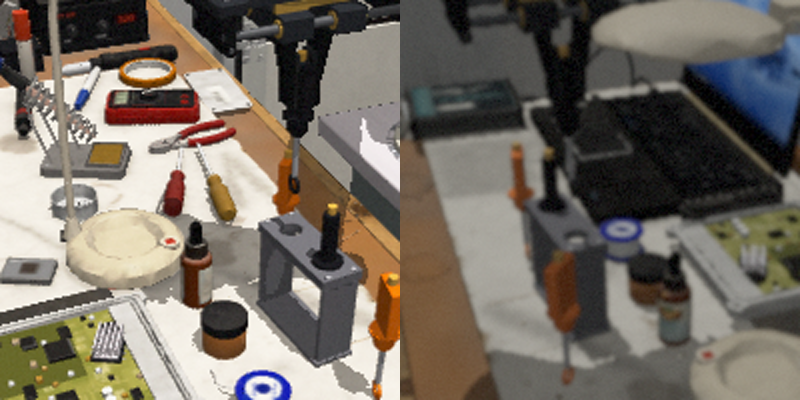

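The probe came out cleanly and the stub is still in place. In the scene crop the ring hangs at (294,183), clear of the rack. I'll travel over the heat sink, turn, and lower part-way.

>>> {"name": "jog_arm", "arguments": {
  "travel": [
    [0,-5,0],
    [0,-15,0],
    [-1,-25,0],
    [-1,-30,0],
    [-1,-30,0],
    [-1,-30,0],
    [-1,-30,0],
    [0,-20,0],
    [0,-10,0],
    [0,0,0]
  ],
  "spin": [0,0,0,0,0,0,0,0,0,0]
}}

```text
clock: 7.1
ee_pos: [585.2, 251.9, 250.9]
ee_rot: [0.718, -0.696, -0.0, 0.001]
contact_force: [0.2, 0.2, -0.7]
gripper_width: 11.5
gripper_force: 30.0
```

>>> {"name": "jog_arm", "arguments": {
  "travel": [
    [0,0,0],
    [0,0,0],
    [0,0,0],
    [0,0,0],
    [0,0,0],
    [0,0,10],
    [0,0,16],
    [0,0,16],
    [0,0,14],
    [0,0,10],
    [0,0,0],
    [0,0,0]
  ],
  "spin": [0.06,0.1,0.11,0.11,0.087,0,0,0,0,0,0,0]
}}

```text
clock: 8.3
ee_pos: [584.0, 252.4, 186.7]
ee_rot: [-0.538, 0.843, -0.0, 0.0]
contact_force: [0.3, 0.5, -0.2]
gripper_width: 11.8
gripper_force: 30.0
```

Run:
```python
from h import *
import pickle
st=arm.get_state();print(st['clock'],st['ee_pos'],R.from_quat(st['ee_rot']).as_matrix().round(3).tolist(),st['contact_force'],st['gripper_width'])
o=[]
for n,c in (('scene',(220,130,360,270)),('side',(290,90,430,230)),('wrist',None)):
    s=snap(n);pickle.dump(s,open(n+'3.pkl','wb'))
    if c:o.append(cv2.resize(s['image'][c[1]:c[3],c[0]:c[2]][...,::-1],(400,400),interpolation=cv2.INTER_CUBIC))
    p=cloud(s)
    m=(p>np.array([540,200,34.5])).all(-1)&(p<np.array([640,310,42])).all(-1);h=p[m]
    if len(h)>5:print(n,'hs',len(h),cv2.minAreaRect(h[:,:2].astype(np.float32)),np.percentile(h[:,2],[20,50,80,95]).round(1))
    m=(p>np.array([550,220,60])).all(-1)&(p<np.array([620,290,180])).all(-1);h=p[m]
    for a,b in ((60,102),(105,140),(145,165)):
        k=h[(h[:,2]>a)&(h[:,2]<b)]
        if len(k)>3: print(n,a,b,len(k),k.min(0).round(1),k.max(0).round(1),np.median(k,0).round(1))
o.append(cv2.resize(s['image'][...,::-1],(320,200)))
cv2.imwrite('pics/z4.png',np.vstack([np.hstack(o[:2]),cv2.copyMakeBorder(o[2],0,0,0,480,0)]))
```

```text
8.3 [583.98389283 252.39501514 186.74733886] [[-0.421, -0.907, 0.0], [-0.907, 0.421, -0.0], [-0.0, -0.0, -1.0]] [ 0.26540445  0.54714667 -0.15301065] 11.770502011197603
scene hs 90 ((585.7431640625, 255.314697265625), (40.70111083984375, 23.66518783569336), 65.80287170410156) [35.5 36.  36.9 37.6]
scene 60 102 33 [580.6 247.8  80.8] [589.  266.9 101.9] [585.6 257.4  92.8]
scene 105 140 48 [581.7 254.1 105.6] [587.2 259.2 137. ] [585.  256.6 122.3]
scene 145 165 116 [569.7 246.2 145.8] [598.9 272.1 164.7] [584.6 262.9 160.7]
side hs 63 ((584.8405151367188, 251.7325439453125), (40.531898498535156, 21.79423713684082), 65.07769012451172) [35.3 36.5 37.3 37.9]
side 60 102 26 [578.9 243.3  81.9] [586.  261.5 100.8] [583.  248.9  93.6]
side 105 140 46 [581.  247.6 105.2] [586.5 255.1 139.6] [583.2 251.3 123.5]
side 145 165 109 [569.1 237.5 145.4] [598.1 264.  164.6] [579.7 246.1 160.4]
wrist hs 347 ((583.7444458007812, 252.10198974609375), (40.01203536987305, 23.03206443786621), 64.5340347290039) [37.2 37.7 38.4 39. ]
wrist 60 102 49 [578.3 244.3  88.6] [584.8 254.2 101.7] [580.8 247.5  97.5]
wrist 105 140 66 [580.5 250.  106.5] [585.9 253.8 127. ] [582.1 250.9 116.4]
wrist 145 165 126 [569.1 238.5 160.8] [592.1 252.  165. ] [584.8 243.9 164.2]
```

View pics/z4.png

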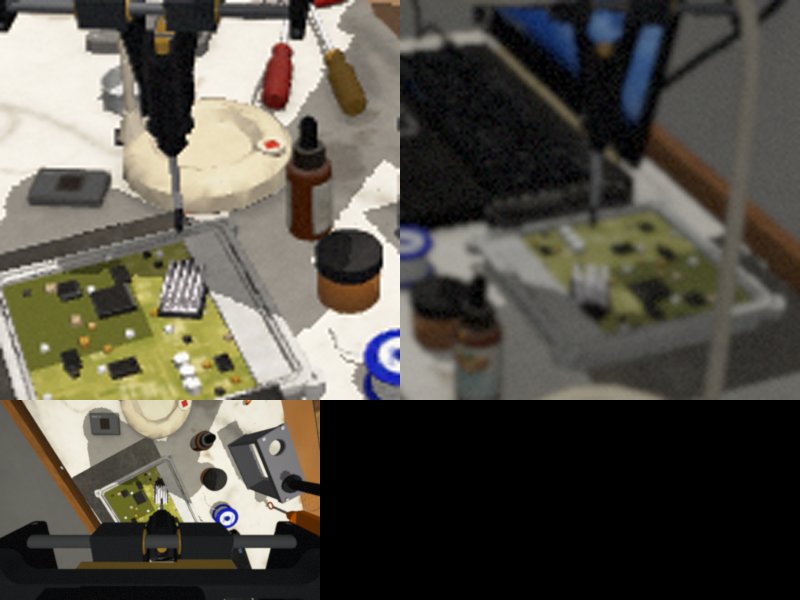

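The loop hangs about 42 mm above the fins and is aligned with them: 65.1° against 64.5–65.8°. In the left crop the ring is at (180,215) over the fins at (185,285). The three cameras put the loop off centre by about 1 mm, so I'll correct that and lower most of the way.

>>> {"name": "jog_arm", "arguments": {
  "travel": [
    [0,-1,3],
    [0,0,6],
    [0,0,7],
    [0,0,6],
    [0,0,4],
    [0,0,2],
    [0,0,0],
    [0,0,0],
    [0,0,0]
  ],
  "spin": [0,0,0,0,0,0,0,0,0]
}}

```text
clock: 9.35
ee_pos: [585.0, 252.0, 158.9]
ee_rot: [-0.538, 0.843, -0.0, 0.0]
contact_force: [-0.2, -0.3, -1.1]
gripper_width: 11.6
gripper_force: 30.0
```

Run:
```python
from h import *
import pickle
z=[arm.get_state()['ee_pos'] for _ in range(3)]
o=[]
for n,c in (('scene',(250,190,320,260)),('side',(325,140,395,210))):
    s=snap(n);pickle.dump(s,open(n+'4.pkl','wb'));z.append(arm.get_state()['ee_pos'])
    o.append(cv2.resize(s['image'][c[1]:c[3],c[0]:c[2]][...,::-1],(400,400),interpolation=cv2.INTER_NEAREST))
    p=cloud(s)
    m=(p>np.array([565,225,45])).all(-1)&(p<np.array([605,280,71])).all(-1);h=p[m]
    print(n,len(h),np.sort(h[:,2])[:6].round(1),h.min(0).round(1),h.max(0).round(1))
    m=(p>np.array([555,215,34.5])).all(-1)&(p<np.array([620,290,40])).all(-1);h=p[m];print(len(h),np.percentile(h[:,2],[20,50,80,95]).round(1))
    v,u=np.where((p[...,2]>45)&(p[...,2]<71)&(abs(p[...,0]-585)<20)&(abs(p[...,1]-252)<25));print(n,'px',u.min(),u.max(),v.min(),v.max())
    # project expected loop bottom / fin top centre
    for q in ([584.7,252,37],[584.7,252,52]):
        c_=s['R'].T@(np.array(q)-s['xyz']);print((s['intrinsics']@c_/c_[2])[:2].round(1))
    # collar top edge heights: handle points
    m=(p>np.array([555,215,110])).all(-1)&(p<np.array([620,290,140])).all(-1);h=p[m]
    w=[(a,np.ptp(h[abs(h[:,2]-a)<1.2][:,0]).round(0) if (abs(h[:,2]-a)<1.2).any() else None) for a in range(110,140,2)];print(w)
print(np.array(z).round(1).tolist())
cv2.imwrite('pics/z5.png',np.hstack(o))
```

```text
scene 32 [53.  54.4 54.7 54.9 55.  55.2] [580.8 247.5  53. ] [590.5 264.6  70.6]
81 [35.3 36.  36.8 37.3]
scene px 281 284 213 222
[283.6 226. ]
[283. 220.]
[(110, np.float64(0.0)), (112, np.float64(6.0)), (114, None), (116, np.float64(7.0)), (118, np.float64(15.0)), (120, np.float64(18.0)), (122, np.float64(15.0)), (124, np.float64(17.0)), (126, np.float64(12.0)), (128, np.float64(3.0)), (130, np.float64(21.0)), (132, np.float64(25.0)), (134, np.float64(26.0)), (136, np.float64(26.0)), (138, np.float64(14.0))]
side 17 [56.3 56.8 59.6 60.9 62.3 62.9] [579.2 241.7  56.3] [587.9 252.9  70.7]
62 [35.6 36.2 36.8 37.5]
side px 356 358 174 181
[355.9 187.1]
[356.3 181.1]
[(110, None), (112, np.float64(2.0)), (114, np.float64(9.0)), (116, np.float64(10.0)), (118, np.float64(13.0)), (120, np.float64(18.0)), (122, np.float64(17.0)), (124, np.float64(18.0)), (126, np.float64(14.0)), (128, np.float64(10.0)), (130, np.float64(23.0)), (132, np.float64(27.0)), (134, np.float64(29.0)), (136, np.float64(27.0)), (138, np.float64(9.0))]
[[585.0, 252.0, 158.9], [585.0, 252.0, 158.9], [585.0, 252.0, 158.9], [585.0, 252.0, 158.9], [585.0, 252.0, 158.9]]
```

View pics/z5.png

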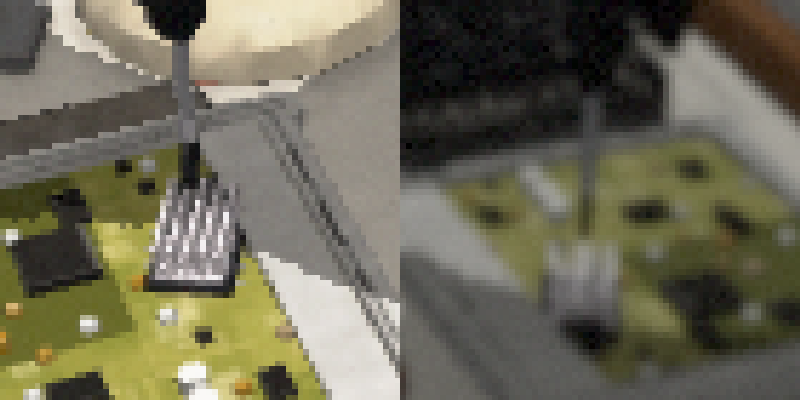

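Both views show the ring about 14 mm above the fins: scene crop ring bottom at (190,185), fins centred at (195,235), looking centred and in line. I'll lower the last 4 mm.

>>> {"name": "jog_arm", "arguments": {
  "travel": [
    [0,0,1],
    [0,0,2],
    [0,0,1],
    [0,0,0],
    [0,0,0],
    [0,0,0],
    [0,0,0],
    [0,0,0]
  ],
  "spin": [0,0,0,0,0,0,0,0]
}}

```text
clock: 10.25
ee_pos: [584.9, 251.9, 154.6]
ee_rot: [-0.538, 0.843, 0.0, 0.0]
contact_force: [-0.6, 0.3, -0.5]
gripper_width: 11.5
gripper_force: 30.0
```

Run:
```python
from h import *
st=arm.get_state();print(st['clock'],st['ee_pos'].round(1),st['contact_force'].round(1),st['gripper_width'])
o=[]
for n in ('scene','side','wrist'):
    s=snap(n);p=cloud(s)
    m=(p>np.array([555,215,34.5])).all(-1)&(p<np.array([620,290,40.5])).all(-1);h=p[m];a=cv2.minAreaRect(h[:,:2].astype(np.float32))
    m=(p>np.array([565,225,71])).all(-1)&(p<np.array([605,280,100])).all(-1);k=p[m];b=np.median(k,0)
    c=np.array(s['xyz'])[:2]-b[:2];c/=np.linalg.norm(c);b[:2]-=2.2*c
    m=(p>np.array([565,225,43])).all(-1)&(p<np.array([605,280,68])).all(-1);r=p[m]
    print(n,a,np.percentile(h[:,2],80),'stem',b.round(1),'low',np.sort(r[:,2])[:3].round(1))
```

```text
10.25 [584.9 251.9 154.6] [-0.6  0.3 -0.5] 11.451237641506793
scene ((585.7467651367188, 254.52374267578125), (41.056846618652344, 23.833616256713867), 65.3431625366211) 36.98611667525904 stem [585.2 254.4  87.7] low [47.8 48.  49.5]
side ((584.0794677734375, 250.6297149658203), (40.84305191040039, 21.862947463989258), 64.42496490478516) 37.01670505539763 stem [584.8 253.2  84.2] low [50.7 51.3 54.5]
wrist ((584.0609130859375, 251.65777587890625), (39.27150344848633, 23.271957397460938), 65.20111083984375) 38.22814611081424 stem [583.5 252.2  82.4] low [55.7 55.8 56.8]
```

```bash
python3 -c "
from station import arm
print(arm.sign_off())"
```

```text
the job is handed in; nothing more can be done
None
```

I handed the job in at about 10 s with the gripper holding the loop probe upright and still over the heat sink; by the cameras the gap is about 10 mm, the loop is within about 1 mm of the fin centre and in line with the fins, and I saw no contact.

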